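Release a sauce cup from the spring dispenser and trap it on the chute

TASK

Send one steel sauce cup out of the dispenser: press its steel plate fully down with one finger while the other finger stands in the chute below the gate, so that the cup which springs out is trapped against that finger on the open part of the chute and does not slide off the lip. Finish holding exactly so, the plate still pressed down and the cup resting still against the finger. Do not lift the cup, and leave the onion and the tin beside the dispenser where they stand.

Things in the scene. Friction and masses are not known exactly. Their poses are not given: they have to be found in the camera images.
- dispenser: Fixed steel cup dispenser, 235 x 150 mm. Origin: on the bench, under the chute's centre line. z up; -x is downhill along the chute (roughly towards the robot); +y the side of the press plate. The chute is a very slippery open trough along x, 67 mm wide inside, sloping 15 degrees; floor 45 mm above the bench at x = 0. Side walls 3 mm thick, 20 mm above the floor.
- press_plate (a joint): Press plate: 0 = up, 0.014 m = fully down (stop). It springs back when let go. About 2 N starts it and 5 N holds it fully down. The cup is freed at about 0.009 and shoots down the chute within about 0.3 s.
- plate_top (a point): Centre of the top of the press plate, a level ribbed steel plate 72 mm (dispenser x) by 54 mm (y) beside the chute: dispenser x = -60, y = +70 mm from the chute's centre line, so it spans y +43 to +97 and x -96 to -24 mm. Top 62 mm above the bench when up, 48 mm when fully down. Moves with the plate.
- catch_spot (a point): Point on the chute floor on its centre line, level with the middle of the press plate (dispenser x = -60 mm), 29 mm above the bench, so 19 mm below the top of the fully pressed plate. A finger standing here, tip level with the finger on the plate, blocks the cup. Axes as the dispenser's.
- lip (a point): Lower, open end of the chute floor, on its centre line, at dispenser x = -115 mm, 14 mm above the bench.
- cup_middle (a point): Centre (17.5 mm above its base) of the loose steel sauce cup in the dispenser: open cone 35 mm tall, 61 mm across the rim, 40 mm across the base, about 0.1 kg. It stands on the sloping chute floor, at first uphill of the gate, about 58 mm uphill of the dispenser's origin. z is the cup's axis, square to the chute floor.
- onion: A loose brown onion, about 75 mm across and 77 mm tall, beside the dispenser; origin at its underside. Leave it alone.
- tin: A small loose food tin, 57 mm across and 72 mm tall, standing on the bench beside the dispenser; origin at its underside. Leave it alone.
- gate (a point): Middle of the gate's foot on the chute floor, at dispenser x = +35 mm. The gate is a thin steel strip across the chute, standing 9 mm above the floor, that holds the cup uphill of it. It is part of the press plate and sinks below the floor as the plate goes down. Behind the cup a spring kicker (about 0.7 N, 28 mm stroke) pushes it downhill.
Things that resemble listed ones, but are neither listed nor needed, are in the scene too. There is more than one size of the part that bears cup_middle; the job needs the smallest.

How it is judged:
By the outcome, as a careful person would: the job done as asked, in the order asked, and still so for the second after the job is handed in, while the arm keeps its last pose, push and grip.
It also fails if it takes over 32 s, if anything falls off the work surface, if the arm or the gripper's body presses on something with over 40 N, if the wrist force passes 120 N, or if a joint passes its speed limit or range.

ROBOT

A 6-joint arm with a two-finger parallel gripper is mounted at the origin on a cart in front of the work surface, level with it; the furniture and walls round the work are solid. World frame = base frame: x ahead of the robot, y to its left, z up, the work surface at z = 0. Lengths are in m, angles in rad, forces in N, time in s.
With the tool pointing down it reaches from about 0.275 to 0.825 m from the base axis. Payload 5.2 kg.
Tool frame: the origin (TCP) lies midway between the tips of the shut fingers; the grasp point (between the pads) lies 19 mm behind it; z points along the fingers, y is the line along which they close (so a half turn about z gives the same grasp; the last joint's range is limited). The gripper opens to 93 mm and grips with 3 to 60 N. Pads are 15 mm wide; open, the fingers measure 128 mm over their backs; the gripper's body (75 mm by 188 mm) begins 65 mm behind the grasp point.
Start: joints at [-1.418, 0.259, 1.535, -0, 1.348, -0.203], TCP at [0.192, -0.516, 0.219] pointing down, gripper open.
Joint ranges: [-3.14, 3.14], [-0.91, 2.08], [0.19, 2.58], [-1.22, 4.36], [0.22, 2.71], [-3.12, 3.12]. Speed limits (rad/s): [2.57, 2.57, 3.14, 3.14, 3.14, 3.14].

INTERFACE

Orientations are given as a unit quaternion [x, y, z, w].
In Python, from workcell import ctrl, effector, kinematics, imaging, sign_off, search_frame, trace, spot_point, sensors gives the robot as it stands. Calls block until the motion is done:
- ctrl.reach(position, orientation): joint-space move of the TCP to a pose.
- ctrl.move_l(position, rot=None, feed=0.15): straight line of the TCP; rot=None keeps the orientation; feed is the mean speed in m/s.
- ctrl.movej(angles): joint-space move.
- effector.set_gripper(opening, f_grip=None): finger opening in m; f_grip is the grip in N (None keeps the last); returns when the fingers have stopped.
- ctrl.sleep(seconds).
- kinematics.solve_ik(position, orientation): joint angles nearest the present ones, or None.
- imaging.get_image(name): name is "side" or "top" or "wrist"; returns a dict with "frame" (480x640x3 uint8, red, green, blue), "fx", "fy", "cx", "cy" (pixels), "xyz" and "rotation" of the camera in the world. Camera axes: x right, y up, looking along -z (the intrinsics and any distortion apply to the point x, -y, -z); pixel columns grow to the right and rows downward; lengths in m; the calibration is good to about 2 mm. A picture is of the moment at which its call begins. There is no depth.
A pose or a line that the arm cannot do raises ctrl.Unreachable and nothing moves.
- sign_off(): hands the job in; it is judged then, once.
Trained networks look in a picture, given as the dict that the camera call returned (one of the last four; its "shot" number tells which), for a name from the list of things; names that differ only in an ending like _2 or _b are one class to them, and where a whole thing is asked for, a point or a joint stands for the part that bears it (a point fixed in the world has none). Each returns a list of dicts, best first, with "p" (0 to 1); they miss things now and then, are a little off and sometimes report something else, mostly with a low value. They report only what shows in the picture. A call takes as long as a camera call. They do not tell look-alikes from the thing itself.
- search_frame(thing, picture): "xyz" ([x, y, z] in m, in the coordinates of the camera as it stood for that picture, good to about 4 mm: the middle of the surface that is visible of it).
- trace(thing, picture): "region" (480x640 bool, what is visible of it).
- spot_point(thing, picture): "xyz" ([x, y, z] in m, in the coordinates of the camera as it stood for that picture, good to about 4 mm: a listed point, or the origin of a listed thing).
Readings, each from a call of its own:
- sensors.current_time(): time.
- sensors.current_joint_positions(): joint angles.
- sensors.current_qvel(): joint speeds.
- sensors.current_tau(): joint torques, N m.
- sensors.current_position(): TCP position.
- sensors.current_tool_rot(): TCP orientation.
- sensors.current_contact_force(): force on the tool from outside, world axes, zero at the start.
- sensors.current_ft_torque(): the same for the moment, N m.
- sensors.current_grip_width(): finger opening in m.
- sensors.current_gripper_force(): force on a finger pad.
Only numpy, scipy, OpenCV 4.12 (cv2) and the standard library are available. Lean on these libraries where they do the work, as an engineer would, in place of code of your own. Each camera call takes 0.05 s, during which the arm holds its last target. There are 200 camera calls.

## Working session

There is one attempt and no reset: what is moved stays moved. The work goes in short steps, each a Python script; the robot and the scene stay as the last script left them, time stands still between calls to the robot, and variables do not carry over. Pictures are saved under pics/ and viewed, at most 10 in all, crops included, and the job is handed in when it is done.

```bash
mkdir -p pics
cat > h.py <<'E'
import numpy as np, cv2
from workcell import *
def w(pic,p):
    return np.array(pic["xyz"])+R(pic)@np.array(p)
def R(pic):
    r=np.array(pic["rotation"],float)
    if r.shape==(3,3): return r
    from scipy.spatial.transform import Rotation as Q
    return Q.from_quat(r.ravel()).as_matrix()
def save(pic,n): cv2.imwrite(f"pics/{n}.png",cv2.cvtColor(pic["frame"],cv2.COLOR_RGB2BGR))
def px(pic,P):
    c=R(pic).T@(np.array(P)-np.array(pic["xyz"])); return np.array([pic["cx"]+pic["fx"]*c[0]/-c[2],pic["cy"]-pic["fy"]*c[1]/-c[2]])
E
python3 - <<'E'
from h import *
np.set_printoptions(precision=4,suppress=True)
for n in("top","side"):
    p=imaging.get_image(n); save(p,n+"0"); print(n,p["xyz"],{k:v for k,v in p.items() if k!="frame"}.keys())
    for t in("dispenser","plate_top","catch_spot","lip","cup_middle","gate","onion","tin"):
        for d in spot_point(t,p)[:3]:
            q=w(p,d["xyz"]); print(t,round(d["p"],2),q,px(p,q).astype(int))
print(sensors.current_time(),sensors.current_tool_rot(),sensors.current_grip_width())
E
```

```text
top [0.4575 0.0756 1.0986] dict_keys(['fx', 'fy', 'cx', 'cy', 'xyz', 'rotation', 'shot'])
dispenser 0.77 [0.5215 0.0174 0.0041] [352 274]
plate_top 0.85 [0.4856 0.0976 0.0647] [316 288]
plate_top 0.25 [0.518  0.0176 0.0024] [352 275]
catch_spot 0.85 [0.4679 0.0337 0.0302] [345 297]
lip 0.71 [0.4132 0.0539 0.0133] [335 321]
cup_middle 0.94 [ 0.5745 -0.0052  0.0764] [364 247]
cup_middle 0.9 [ 0.5822 -0.1368  0.0256] [420 248]
cup_middle 0.57 [ 0.7514 -0.0397  0.0235] [378 175]
gate 0.87 [0.55   0.0037 0.0551] [359 259]
onion 0.7 [0.6878 0.1429 0.0005] [300 202]
tin 0.93 [ 0.422  -0.1316  0.0018] [417 319]
side [ 0.445  -0.6986  0.6391] dict_keys(['fx', 'fy', 'cx', 'cy', 'xyz', 'rotation', 'shot'])
dispenser 0.82 [ 0.5233  0.0164 -0.0049] [297 280]
dispenser 0.21 [ 0.4241 -0.1369 -0.0011] [253 347]
plate_top 0.89 [0.4868 0.1    0.056 ] [271 233]
plate_top 0.22 [ 0.5246  0.0167 -0.0044] [297 279]
catch_spot 0.67 [0.4659 0.034  0.0282] [265 266]
lip 0.93 [0.4162 0.0513 0.0151] [240 269]
cup_middle 0.7 [ 0.5763 -0.0048  0.0757] [324 251]
cup_middle 0.59 [ 0.5803 -0.1357  0.0173] [343 324]
gate 0.87 [0.5558 0.0043 0.0504] [313 260]
onion 0.74 [0.6847 0.1415 0.0003] [360 230]
tin 0.72 [ 0.4255 -0.1363 -0.0016] [253 346]
tin 0.36 [ 0.5727 -0.0038  0.0768] [322 250]
0.9 [ 0.9842  0.177  -0.      0.    ] 0.09302660733290534
```

View pics/top0.png

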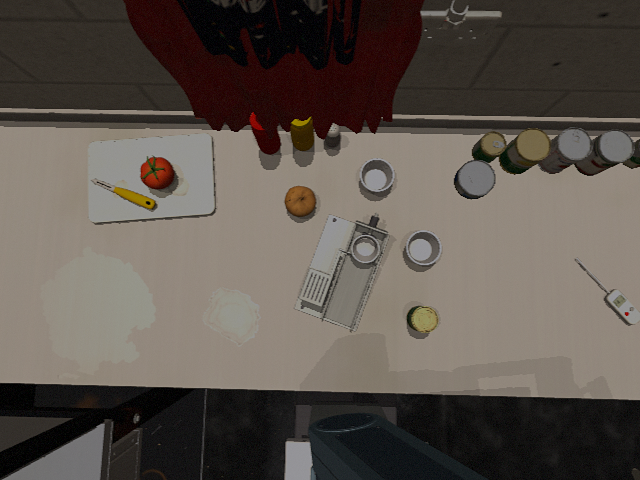

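View pics/side0.png

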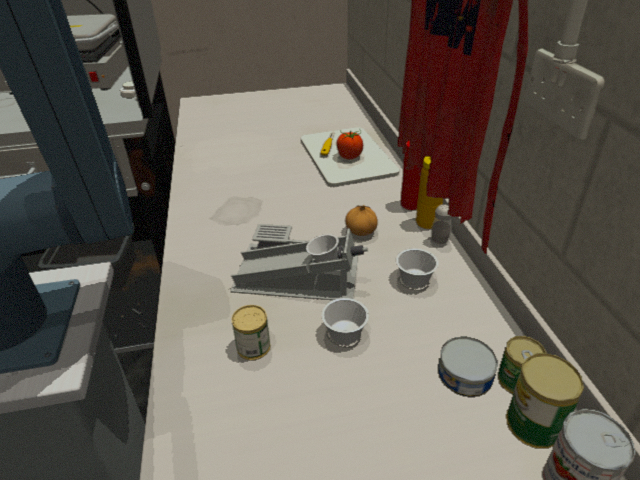

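```bash
cat >> h.py <<'E'
L={"dispenser":(0,0,0),"plate_top":(-60,70,62),"catch_spot":(-60,0,29),"lip":(-115,0,14),"gate":(35,0,54.4)}
def fit(M):
    k=list(M); a=np.array([L[i][:2] for i in k])/1e3; b=np.array([M[i][:2] for i in k])
    ac,bc=a-a.mean(0),b-b.mean(0)
    yaw=np.arctan2((ac[:,0]*bc[:,1]-ac[:,1]*bc[:,0]).sum(),(ac*bc).sum())
    c,s=np.cos(yaw),np.sin(yaw); Rm=np.array([[c,-s],[s,c]]); t=b.mean(0)-Rm@a.mean(0)
    print("yaw",np.degrees(yaw),"org",t,"res mm",((b-a@Rm.T-t)*1e3).round(1).tolist()); return yaw,Rm,t
def see(names,pics):
    M={}
    for n in names:
        v=[]
        for p in pics:
            d=spot_point(n,p)
            if d and d[0]["p"]>.4: v.append(w(p,d[0]["xyz"]))
        if v: M[n]=np.mean(v,0); print(n,M[n].round(4),np.ptp(v,0).round(4))
    return M
def quat(a): return [np.cos(a/2),np.sin(a/2),0,0]
E
python3 - <<'E'
from h import *
M={"dispenser":(.5224,.0169),"plate_top":(.4862,.0988),"catch_spot":(.4669,.0338),"lip":(.4147,.0526),"gate":(.5529,.004)}
yaw,Rm,t=fit(M)
c=t+Rm@[-.06,.035]
for a in(yaw,yaw+np.pi):print(a,kinematics.solve_ik([*c,.2],quat(a)),kinematics.solve_ik([*c,.048],quat(a)))
ctrl.reach([*c,.2],quat(yaw))
print(sensors.current_time(),sensors.current_position())
p=imaging.get_image("wrist");save(p,"w1");print(p["xyz"])
q=[imaging.get_image("top"),imaging.get_image("side")]
see(L,[p]); 
save(q[1],"side1")
E
```

```text
yaw -18.567445420804518 org [0.52208009 0.01521188] res mm [[0.3, 1.7], [-1.3, -1.9], [1.7, -0.5], [1.6, 0.8], [-2.4, -0.1]]
-0.32406305627738285 [-9.16323377e-02  1.48523305e-01  1.72223782e+00 -4.44089210e-16
  1.27083153e+00  1.80322705e+00] [-9.16323377e-02  3.29045170e-01  1.91482294e+00 -4.44089210e-16
  8.97724539e-01  1.80322705e+00]
2.81752959731241 [-9.16323377e-02  1.48523305e-01  1.72223782e+00 -4.44089210e-16
  1.27083153e+00 -1.33836561e+00] [-9.16323377e-02  3.29045170e-01  1.91482294e+00 -4.44089210e-16
  8.97724539e-01 -1.33836561e+00]
3.2167 [0.47656855 0.06688736 0.20001442]
[0.53934457 0.04498713 0.36593271]
dispenser [ 0.5191  0.0143 -0.0008] [0. 0. 0.]
plate_top [0.49   0.0987 0.0617] [0. 0. 0.]
catch_spot [0.4643 0.0358 0.0285] [0. 0. 0.]
lip [0.4131 0.0555 0.0154] [0. 0. 0.]
gate [0.5546 0.004  0.0528] [0. 0. 0.]
```

View pics/w1.png

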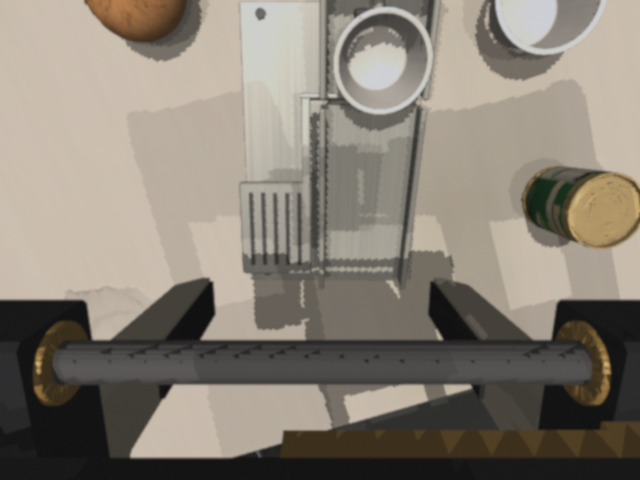

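Run:
```python
from h import *
M={"dispenser":(.5213,.0160),"plate_top":(.4875,.0988),"catch_spot":(.4660,.0345),"lip":(.4142,.0536),"gate":(.5535,.004)}
yaw,Rm,t=fit(M)
c=t+Rm@[-.06,.035]
p=imaging.get_image("wrist")
for x,y in((-96,97),(-24,97),(-96,43),(-24,43)): print((x,y),px(p,[*(t+Rm@[x/1e3,y/1e3]),.062]).round())
effector.set_gripper(.0525); print(sensors.current_grip_width())
ctrl.reach([*c,.12],quat(yaw))
f0=np.array(sensors.current_contact_force())
ctrl.move_l([*c,.068],feed=.1)
z=.068
print(f0,sensors.current_contact_force(),sensors.current_time())
while z>.055:
    z-=.001; ctrl.move_l([*c,z],feed=.03)
    f=np.array(sensors.current_contact_force())-f0
    if f[2]>1: break
print("contact",z,f,sensors.current_position(),sensors.current_time())
s=imaging.get_image("side");save(s,"side2")
i=px(s,[*c,.06]).astype(int);print(i)
k=s["frame"][i[1]-70:i[1]+70,i[0]-70:i[0]+110]
cv2.imwrite("pics/c2.png",cv2.resize(k[:,:,::-1],None,fx=4,fy=4,interpolation=2))
```

```text
yaw -19.25512299194401 org [0.52164553 0.01497216] res mm [[-0.3, 1.0], [-0.6, -2.0], [1.0, -0.3], [1.1, 0.7], [-1.2, 0.6]]
(-96, 97) [239. 273.]
(-24, 97) [236. 180.]
(-96, 43) [308. 273.]
(-24, 43) [309. 181.]
0.052360658110011504
[0.89675996 0.24778692 1.28728915] [ 0.43208098 -0.36249668  0.07485486] 5.575
contact 0.05499999999999999 [0.4167301  0.74383133 0.80201808] [0.47661788 0.06779289 0.05498915] 8.825
[267 241]
```

View pics/c2.png

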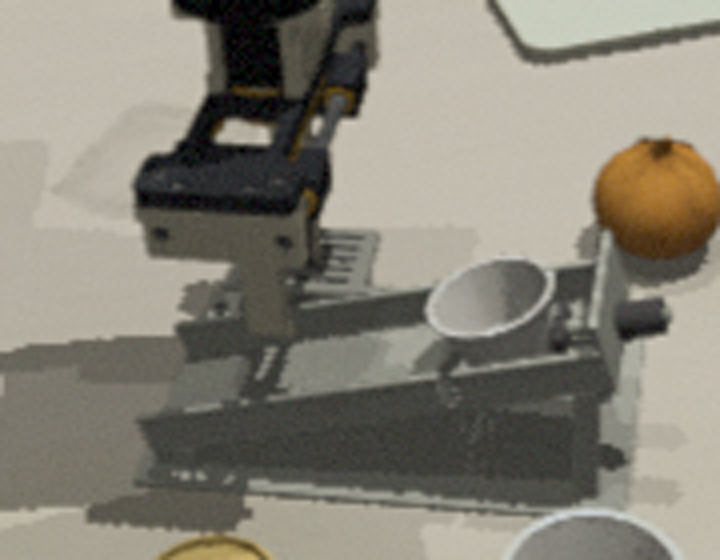

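```bash
cat >> h.py <<'E'
def F(n=8):
    v=[]
    for _ in range(n): v.append(sensors.current_contact_force()); ctrl.sleep(.01)
    return np.mean(v,0)
E
python3 - <<'E'
from h import *
x,y,z=sensors.current_position(); z=.055
print(F(),sensors.current_time())
while z>.040:
    z-=.002; ctrl.move_l([x,y,z],feed=.04); f=F(5)
    print(round(z,4),f.round(2))
    if f[2]>1.5: break
print(sensors.current_time())
E
```

```text
[1.34258719 0.05804379 2.26501361] 8.9417
0.053 [ 0.3  -0.31  3.46]
9.2333
```

Run:
```python
from h import *
x,y,z=sensors.current_position(); z=.0475
ctrl.move_l([x,y,z],feed=.06); print(F(5).round(2))
while z>.036:
    z-=.0005; ctrl.move_l([x,y,z],feed=.03); f=F(5)
    print(round(z,4),f.round(2))
    if f[2]>11: break
ctrl.sleep(.5)
print(sensors.current_time(),sensors.current_position(),F())
s=imaging.get_image("side");save(s,"side3")
for d in spot_point("cup_middle",s)[:3]: print(d["p"],w(s,d["xyz"]))
i=px(s,[x,y,.06]).astype(int)
k=s["frame"][i[1]-70:i[1]+70,i[0]-70:i[0]+110]
cv2.imwrite("pics/c3.png",cv2.resize(k[:,:,::-1],None,fx=4,fy=4,interpolation=2))
p=imaging.get_image("wrist");save(p,"w3")
for d in spot_point("cup_middle",p)[:3]: print(d["p"],w(p,d["xyz"]))
ctrl.sleep(1)
p=imaging.get_image("wrist")
for d in spot_point("cup_middle",p)[:3]: print(d["p"],w(p,d["xyz"]))
print(F())
```

```text
[-1.22 -0.04  8.82]
0.047 [-2.28 -0.21 12.97]
10.3167 [0.47663427 0.06785519 0.04798629] [-2.29792769  0.04373978 13.38901017]
0.89 [0.50515802 0.01655471 0.05856617]
0.85 [ 0.74716679 -0.03532001  0.02436835]
0.82 [ 0.58331014 -0.14100422  0.01754666]
0.56 [0.50501111 0.01362747 0.05708224]
0.69 [0.50600501 0.01434465 0.06195642]
[-2.2633     -0.51651945 13.17087628]
```

View pics/c3.png

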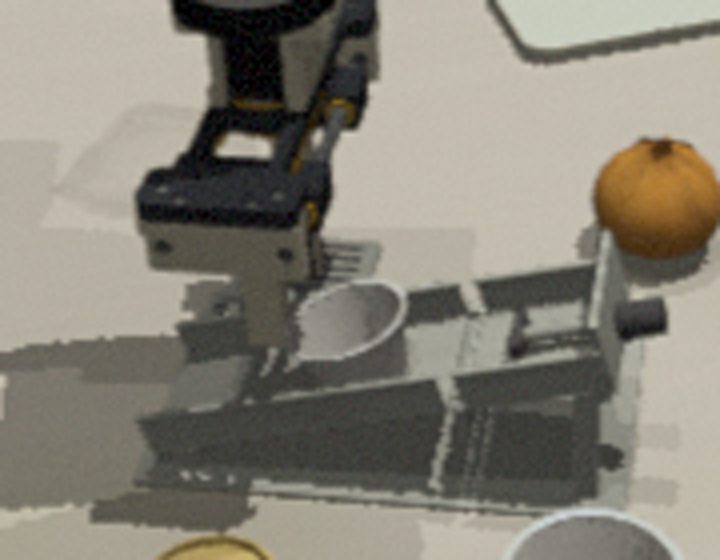

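View pics/w3.png

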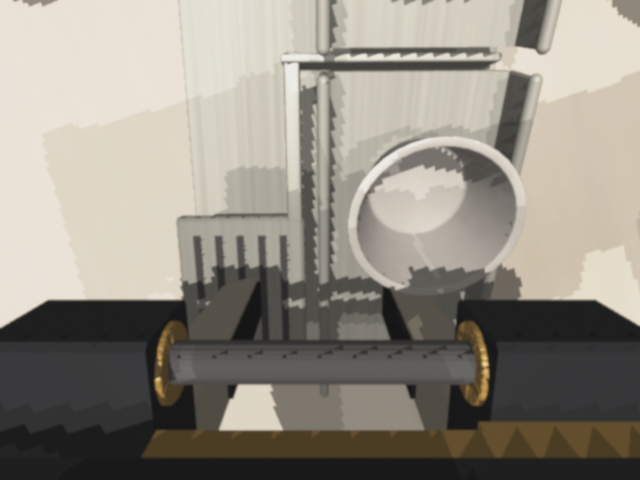

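The side view shows the cup at about (350,320), resting against the finger in the chute. The wrist view shows the other finger on the plate and the cup at (437,215). The cup hasn't moved over the last second. The force rose steeply to 13 N at TCP height 48 mm, so the plate is on its stop.

```bash
python3 -c "
from workcell import *
print(sensors.current_time()); print(sign_off())"
```

```text
11.75
the job is handed in; nothing more can be done
None
```

The job is handed in at 11.75 s: the plate is held fully down at about 13 N, the cup rests still against the finger in the chute, and the arm never went near the onion or the tin.

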